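# Load the blue label cassette and set the printer's selector to blue

### The arm

A 6-joint arm with a two-finger parallel gripper is mounted at the origin on the work surface. World frame = base frame: x ahead of the robot, y to its left, z up, the work surface at z = 0. Lengths are in mm, angles in rad, forces in N, time in s.
With the tool pointing down it reaches from about 275 to 775 mm from the base axis. Payload 14.6 kg.
Tool frame: the origin (TCP) lies at the centre of the arm's flange, where the gripper is bolted on; the fingertips stand 173 mm ahead of it and the grasp point (between the pads) lies 155 mm ahead of it; z points along the fingers, y is the line along which they close (so a half turn about z gives the same grasp; the last joint's range is limited). The gripper opens to 85 mm and grips with 20 to 120 N. Pads are 22 mm wide; open, the fingers measure 114 mm over their backs; the gripper's body (76 mm by 85 mm) begins 54 mm behind the grasp point. The pads swing forward as they close: fully open they stand 13 mm farther back than shut.
Start: joints at [1.154, 0.263, -0.048, 1.259, 0, 1.415], TCP at [135.885, 507.114, 404.678] pointing down, gripper open.
Joint ranges: [-2.65, 2.65], [-0.89, 1.7], [-1.18, 1.37], [-2.13, 2.11], [-1.35, 1.29], [-3.14, 3.14]. Speed limits (rad/s): [1.89, 1.89, 2.57, 2.79, 3.14, 3.14].

### API

Orientations are given as a rotation vector (axis times angle).
In Python, from bench import status, imaging, ticket gives the robot as it stands.
- The arm moves only by the shell command python3 -m handwheel 'ROWS'. ROWS is JSON, a list that holds one entry, the list of rows, each a list of 7 numbers: the closure, from 0 (fully open) to 1 (shut), then the shift along the tool's x, y, z in units of 150 mm (1.0 is 150 mm), then the turn, a rotation vector about the tool's x, y, z in units of 180 degrees (1.0 is 180 degrees). A call has 1 to 20 rows; each row shifts and turns the commanded pose from where the row before left it, along the tool's axes as they then stand; what a row does not reach is not made up. A row lasts 1/10 s, in which the tool goes at most 50 mm and 8.59 degrees, less where a joint would pass 70% of its speed; a pose out of reach is approached as far as the arm can. A call with a number of a shift or a turn outside -1 to 1 is refused whole. A call with a gripper value outside its range is refused whole. The fingers move at their own pace and stop on an object; the grip force is fixed at half the most. Time passes only in rows, so rows that do not move let the fingers close. It gives the time, the measured TCP pose, the force, the opening and the grip force at its end, in the units of the state.
- status.state(): the state, without advancing time (a new reading comes with each control period).
- imaging.read_camera(name): name is "side" or "top"; returns a dict with "pixels" (384x512x3 uint8, red, green, blue), "vfov" (degrees; the focal length in pixels is half the picture's height over the tangent of half this angle, whatever the lens; pixels are square), "cx", "cy" (the principal point, pixels), "distortion" ([k1, k2, p1, p2, k3] as OpenCV has them; the pictures are not rectified), "world_from_camera" (4x4, takes a point from camera to world coordinates). Camera axes: x right, y down, z forward; pixel columns grow to the right and rows downward; lengths in mm; the calibration is good to about 2 mm. A picture is of the moment at which its call begins. There is no depth.
- ticket.close_job(): hands the job in; it is judged then, once.
The state is a dict: "time": time; "qpos": joint angles; "qvel": joint speeds; "effort": joint torques, N m; "tool_pos": TCP position; "tool_rot": TCP orientation; "ft_force": force on the tool from outside, world axes, zero at the start; "wrist_torque": the same for the moment, N m; "gripper_width": opening from 0.0 (shut) to 1.0 (fully open); "gripper_force": force on a finger pad.
Only numpy, scipy, OpenCV 4.12 (cv2) and the standard library are available. Lean on these libraries where they do the work, as an engineer would, in place of code of your own. Each camera call takes 0.05 s, during which the arm holds its last target. There are 200 camera calls.

### The job

Get the price-label printer ready for the blue labels: slide the blue cassette into its bay, under the hood, fully home so that the orange spring catch clicks behind it. Then turn the selector knob on the sloping panel until its white pointer clicks in at the blue mark, let go of everything, and leave the red cassette and the other things on the table where they are.

Things in the scene. Friction and masses are not known exactly. Their poses are not given: they have to be found in the camera images.
- printer: Light-grey label printer, fixed; 200 (x -110 to 90) by 270 (y) by 107 mm high. Origin at table height; +x runs from its front into the cassette bay, +y to its left. Right (y -145 to -15 mm): base plate 8 thick with the open-fronted bay. Left (y -15 to 125 mm): console, a sloping panel in front (x -86 to 26), flat top 107 high behind. Nothing stands above bay or panel.
- bay_home (a point): Where a cassette's origin lies when fully home: on the bay floor, at (30, -85, 8) mm in the printer's frame, axes as the printer (+x = insertion). The bay is a channel 60 mm wide centred here; floor from 140 mm before this point; end stop 41.5 mm past it. Left guide wall 20 high from 70 mm before it (flared mouth to 96 mm before), right wall 24 high from 38 mm before it.
- hood_edge (a point): Middle of the front edge, upper face, of the hood that covers the rear 44 mm of the channel: at (28, -85, 42) mm in the printer's frame. Its underside is 28 mm above the bay floor, 4 mm above a cassette's body, so a cassette can only be slid in from the front, starting with its nose before the catch. A cassette's rib stays in front of the hood.
- catch_pin (a point): Upright steel pin, 12 mm across, 24 mm above the bay floor, at the right of the bay's mouth, (-42, -118) mm in the printer's frame; axes as the printer. The orange catch pivots on it.
- catch (a joint): Orange leaf, 31 mm long, slanting from its pin inwards towards the bay; its free end stands about 9 mm into the channel, 43 mm before bay_home. rad: 0 = sprung in, about 0.3 pushed aside by a passing cassette, stop 0.55. 2.5 to 5 N at the free end; pushing a cassette in takes under 10 N. It springs back behind the cassette once that is within about 3 mm of home.
- blue_cassette: Loose blue cassette, about 0.14 kg: flat body 80 (x) by 56 (y) by 24 mm high; origin at the centre of its underside. +x = nose, which enters first (last 8 mm only 50 wide). On top a grip rib 26 long (x, centred at x = -25), 14 thick (y), z = 24 to 58. White label with black disc in front of the rib. Lies on the table left or right of the printer.
- red_cassette: The same cassette in red, loose; not wanted, to be left alone. Same frame.
- selector (a joint): Angle of the selector knob, rad, growing clockwise seen facing the panel. Five spring detents 28 degrees apart, each with a coloured dot: 0 white, 0.489 red, 0.977 yellow, 1.466 blue, 1.955 green; stops at both ends. Starts in white, red or yellow. Passing to the next takes about 0.07 N m; let go within 0.15 rad of a detent it snaps in.
- knob_grip (a point): On the knob's axis at grip height, 34 mm above the panel. Frame turns with the knob: z = axis, out of the panel (up and towards the robot side, 26 degrees from vertical); x = along the grip bar to the white pointer line. Black knob: disc of radius 24 (3 to 11 mm above the panel) with a grip bar 44 long, 14 thick, 11 to 43 mm above the panel. Pointer straight up the slope = yellow.
- panel (a point): Point where the knob's axis meets the sloping panel, at (-30, 55, 80) mm in the printer's frame. x = straight up the slope (which rises 26 degrees), y = left, z = out of the panel. The panel is 125 mm along the slope, 140 wide, flat round the knob.
- blue_mark (a point): Centre of the blue dot (11 mm across) on the panel, 37 mm from the knob's axis, 28 degrees to the right of straight up. The other dots stand on the same circle; from left to right: white, red, yellow, blue, green.
- teacup: Loose white cup, 72 across, 65 high; bystander. Origin under its centre.
- rice_bowl: Loose blue bowl, 116 across, 60 high; bystander. Origin under its centre.
- flask: Loose brown flask, 68 across, 118 high; bystander. Origin under its centre.
- label_roll: Loose roll of paper labels, 56 across, 40 high; bystander. Origin under its centre.
- gift_box: Loose teal box, 60 by 80 by 45 high; bystander. Origin under its centre.
Things that resemble listed ones, but are neither listed nor needed, are in the scene too. Of the things that look like the blue_cassette, take the one that is farthest to the robot's right at the start.

How it is judged (in metres and radians):
On the way, in this order (a step that is already met when the one before it is completed fails the run):
1. the blue cassette lies fully home in the bay with the catch sprung in behind it (x of blue_cassette in the frame of bay_home above -0.004 m and horizontal distance between blue_cassette and bay_home below 0.006 m and z of blue_cassette in the frame of bay_home below 0.004 m and angle between the x axis of blue_cassette and the x axis of bay_home, either way round below 0.09 rad and angle between blue_cassette's own z axis and vertical below 0.09 rad and value of joint catch below 0.08 rad), for 0.2 s.
2. the selector stands at blue (value of joint selector between 1.366 and 1.566 rad), for 0.2 s.
At the end, for the whole second after the job is handed in: The blue cassette lies flat in the bay, fully home (origin within 6 mm of bay_home and no more than 4 mm short of it, in line within 5 degrees), the catch sprung in (under 0.08 rad) behind it, the selector at rest in the blue detent (1.466 rad, within 0.1), and nothing held (all of step 1 and all of step 2 and linear speed of blue_cassette below 0.02 m/s and velocity of joint selector between -0.1 and 0.1 rad/s); the robot touches nothing.
It fails at once if the red cassette is moved more than 25 mm (distance of red_cassette from where it was at the start of the episode above 0.025 m).
It fails at once if tableware or another bystander is moved more than 25 mm (distance of any of teacup, rice_bowl, flask, label_roll, gift_box from where it was at the start of the episode above 0.025 m).
It also fails if it takes over 58 s, if anything falls off the work surface, if the arm or the gripper's body presses on something with over 40 N, if the wrist force passes 120 N, or if a joint passes its speed limit or range.

## Working session

There is one attempt and no reset: what is moved stays moved. The work goes in short steps, Python scripts to look and compute and a shell command to move; the robot and the scene stay as the last step left them, time stands still between calls to the robot, and variables do not carry over. Pictures are saved under pics/ and viewed, at most 10 in all, crops included, and the job is handed in when it is done.

```bash
mkdir -p pics; ls
python3 - <<'E'
from bench import status, imaging
import cv2,numpy as np
np.set_printoptions(precision=4,suppress=True)
s=status.state(); print(s)
for n in("side","top"):
    c=imaging.read_camera(n); cv2.imwrite(f"pics/{n}0.png",cv2.cvtColor(c["pixels"],cv2.COLOR_RGB2BGR))
    print(n,c["vfov"],c["cx"],c["cy"],c["distortion"]);print(np.array(c["world_from_camera"]))
E
```

```text
pics
{'time': 0.0, 'qpos': array([ 1.1537,  0.2635, -0.0489,  1.2594,  0.    ,  1.4155]), 'qvel': array([ 0.0012, -0.0013,  0.0005,  0.0016, -0.0005, -0.0002]), 'effort': array([  0.0041, -63.7616,  38.4564,   0.014 ,   0.0001,   0.0001]), 'tool_pos': array([135.8146, 507.0146, 404.2434]), 'tool_rot': array([-0.4099, -3.1144,  0.0016]), 'ft_force': array([-0.7817, -0.821 ,  0.3485]), 'wrist_torque': array([-0.0532,  0.027 , -0.0064]), 'gripper_force': 0.0, 'gripper_width': 0.99983197056148}
side 43.462349120101585 254.94648827731027 191.59611282735762 [-0.0812  0.      0.      0.      0.    ]
[[   0.7631   -0.4835    0.4288 -163.4282]
 [  -0.6459   -0.5909    0.4833 -664.8241]
 [   0.0197   -0.6458   -0.7633 1195.3201]
 [   0.        0.        0.        1.    ]]
top 54.906030660157285 258.72770727446505 194.58372657635596 [-0.1148  0.      0.      0.      0.    ]
[[  -0.0145   -0.9975    0.0697  381.9088]
 [  -0.9998    0.0137   -0.0124   47.7991]
 [   0.0114   -0.0699   -0.9975 1256.1578]
 [   0.        0.        0.        1.    ]]
```

View pics/top0.png

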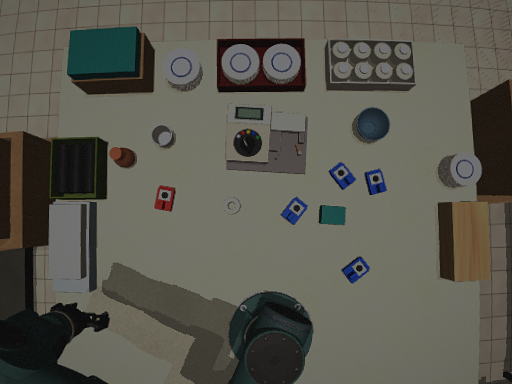

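View pics/side0.png

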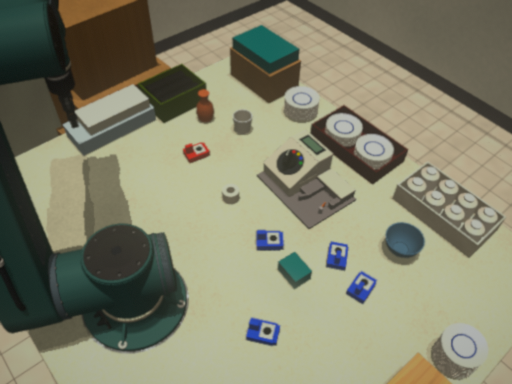

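The top view shows four blue cassettes, at about (294,210), (342,176), (375,181) and (356,270). The one farthest right is at (375,181), which is about (362,287) in the side view. The printer is at about (267,140) top and (305,180) side, and the red cassette is at (165,198) top. Next I zoom in on the target and the printer.

```bash
cat > h.py <<'E'
import cv2,numpy as np
from bench import status, imaging
from scipy.spatial.transform import Rotation as R
np.set_printoptions(precision=3,suppress=True)
def cam(n):
    c=imaging.read_camera(n); f=192/np.tan(np.radians(c["vfov"]/2))
    c["K"]=np.array([[f,0,c["cx"]],[0,f,c["cy"]],[0,0,1]]); c["T"]=np.array(c["world_from_camera"]); c["d"]=np.array(c["distortion"],float)
    c["px"]=np.array(c["pixels"]); c["hsv"]=cv2.cvtColor(c["px"],cv2.COLOR_RGB2HSV); return c
def ray(c,p):
    u=cv2.undistortPoints(np.array(p,float).reshape(-1,1,2),c["K"],c["d"]).reshape(-1,2)
    d=np.c_[u,np.ones(len(u))]@c["T"][:3,:3].T
    return c["T"][:3,3],d
def plane(c,p,z):
    o,d=ray(c,p); return o+d*((z-o[2])/d[:,2])[:,None]
def tri(c1,p1,c2,p2):
    o1,d1=ray(c1,p1);o2,d2=ray(c2,p2);out=[]
    for a,b in zip(d1,d2):
        t=np.linalg.lstsq(np.c_[a,-b],o2-o1,rcond=None)[0]
        x,y=o1+t[0]*a,o2+t[1]*b; out.append([*(x+y)/2,np.linalg.norm(x-y)])
    return np.array(out)
def proj(c,P):
    T=np.linalg.inv(c["T"]); return cv2.projectPoints(np.array(P,float).reshape(-1,1,3),cv2.Rodrigues(T[:3,:3])[0],T[:3,3],c["K"],c["d"])[0].reshape(-1,2)
def crop(c,x,y,w,h,k):
    return cv2.cvtColor(cv2.resize(c["px"][y:y+h,x:x+w],None,fx=k,fy=k,interpolation=cv2.INTER_CUBIC),cv2.COLOR_RGB2BGR)
E
python3 - <<'E'
from h import *
t=cam("top");s=cam("side")
im=np.vstack([np.hstack([crop(t,220,95,95,85,4),crop(t,355,160,42,42,8)[:336]][:1]+[cv2.resize(crop(t,355,160,40,40,8),(340,340))]),
 np.hstack([cv2.resize(crop(s,255,130,105,100,1),(420,400),interpolation=cv2.INTER_CUBIC)[:, :380] if 0 else crop(s,255,130,95,65,4),cv2.resize(crop(s,342,267,40,40,8),(340,260))])])
cv2.imwrite("pics/c1.png",im);print(im.shape)
E
```

```text
(600, 720, 3)
```

View pics/c1.png

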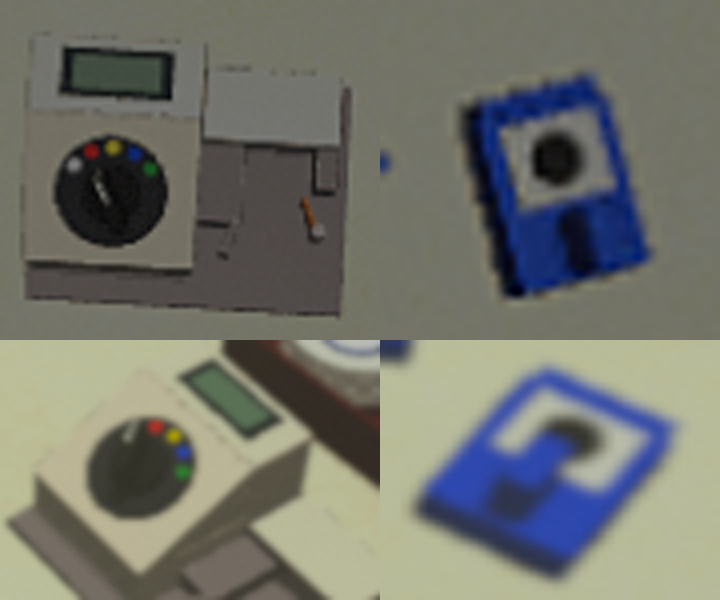

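Top crop: the knob pointer points up-left, probably at red. The cassette's label and disc lie up-image of the rib, so the nose points roughly toward +x. The base plate's front corners are at crop (25,298) and (340,315), and the hood's front edge runs (203,139) to (340,147). Next I measure.

```bash
cat > m.py <<'E'
from h import *
t=cam("top");s=cam("side")
def blobs(c,m,box,k=4):
    x,y,w,h=box; m=m[y:y+h,x:x+w].astype(np.uint8)
    n,l,st,ce=cv2.connectedComponentsWithStats(m); i=1+np.argmax(st[1:,4]); return ce[i]+[x,y],st[i,4]
def hue(c,a,b,smin=110,vmin=40): h=c["hsv"].astype(int); return (h[...,0]>=a)&(h[...,0]<=b)&(h[...,1]>=smin)&(h[...,2]>=vmin)
bt,bs=(228,120,42,40),(275,145,35,40)
for nm,a,b in(("red",172,180),("yellow",20,32),("blue",105,125),("green",50,80)):
    p,n1=blobs(t,hue(t,a,b),bt); q,n2=blobs(s,hue(s,a,b),bs); print(nm,p,n1,q,n2,tri(t,[p],s,[q])[0])
# plate corners
f=lambda u,v:((u+.5)/4-.5+220,(v+.5)/4-.5+95)
P=plane(t,[f(25,298),f(340,315),f(350,90)],8); print("plate",P, np.linalg.norm(P[0]-P[1]),np.linalg.norm(P[1]-P[2]))
H=plane(t,[f(203,139),f(340,147)],42); print("hood",H)
# cassette
for c,(x,y,w,h) in((t,(358,163,34,36)),(s,(342,267,38,38))):
    g=cv2.resize(c["px"][y:y+h,x:x+w],None,fx=8,fy=8,interpolation=cv2.INTER_CUBIC)
    hv=cv2.cvtColor(g,cv2.COLOR_RGB2HSV); m=((hv[...,0]>100)&(hv[...,0]<130)&(hv[...,1]>120)&(hv[...,2]>(75 if c is t else 60))).astype(np.uint8)
    cn=max(cv2.findContours(m,0,2)[0],key=cv2.contourArea); hu=cv2.convexHull(cn)
    r=cv2.minAreaRect(hu); ap=cv2.approxPolyDP(hu,14,True).reshape(-1,2)
    full=(ap+.5)/8-.5+[x,y]; print("hull",full.tolist()); print(plane(c,full,24))
    ins=np.zeros_like(m);cv2.fillConvexPoly(ins,hu,1); ins=cv2.erode(ins,np.ones((13,13)))
    wm=(ins>0)&(hv[...,1]<70)&(hv[...,2]>90)
    w_=max(cv2.findContours(wm.astype(np.uint8),0,2)[0],key=cv2.contourArea); wh=cv2.convexHull(w_)
    wr=(cv2.approxPolyDP(wh,12,True).reshape(-1,2)+.5)/8-.5+[x,y]; print("label",wr.tolist());print(plane(c,wr,24))
    dm=(ins>0)&(hv[...,2]<60); n,l,st,ce=cv2.connectedComponentsWithStats(dm.astype(np.uint8)); 
    for i in range(1,n):
        if st[i,4]>300: p=(ce[i]+.5)/8-.5+[x,y]; print("dark",p,st[i],plane(c,[p],24))
E
python3 m.py
```

```text
Traceback (most recent call last):
  File "m.py", line 9, in <module>
    p,n1=blobs(t,hue(t,a,b),bt); q,n2=blobs(s,hue(s,a,b),bs); print(nm,p,n1,q,n2,tri(t,[p],s,[q])[0])
                                      ~~~~~^^^^^^^^^^^^^^^^^
  File "m.py", line 5, in blobs
    n,l,st,ce=cv2.connectedComponentsWithStats(m); i=1+np.argmax(st[1:,4]); return ce[i]+[x,y],st[i,4]
                                                       ~~~~~~~~~^^^^^^^^^^
ValueError: attempt to get argmax of an empty sequence
```

```bash
sed -i 's/def hue.*/def hue(c,a,b,smin=110,vmin=40):\n    h=c["hsv"].astype(int); k=(h[...,0]-a)%180; return (k<=b-a)\&(h[...,1]>=smin)\&(h[...,2]>=vmin)/; s/"red",172,180/"red",170,190/' m.py; python3 m.py
```

```text
red [242.4 132.4] 15 [293.25  151.375] 16 [662.32   83.466  93.993   2.441]
yellow [248.  131.5] 16 [298.  153.5] 16 [664.826  65.091  96.942   1.166]
blue [253.333 132.867] 15 [300.364 157.545] 11 [660.317  48.412  94.65    2.12 ]
green [257.083 136.667] 12 [300.111 162.667] 9 [649.124  36.672  87.957   2.598]
plate [[ 557.559  142.874    8.   ]
 [ 539.55  -125.325    8.   ]
 [ 736.016 -139.36     8.   ]] 268.80241904920905 196.96694410737442
hood [[ 685.13    -9.441   42.   ]
 [ 677.305 -124.375   42.   ]]
hull [[379.0625, 168.8125], [385.9375, 189.6875], [371.6875, 193.9375], [366.4375, 171.9375]]
[[ 550.667 -379.878   24.   ]
 [ 478.828 -401.087   24.   ]
 [ 464.994 -350.655   24.   ]
 [ 540.287 -335.218   24.   ]]
label [[379.5625, 172.9375], [382.0625, 181.3125], [371.1875, 184.0625], [368.6875, 175.0625]]
[[ 536.459 -381.029   24.   ]
 [ 507.637 -388.619   24.   ]
 [ 498.648 -350.167   24.   ]
 [ 529.507 -342.641   24.   ]]
dark [375.276 178.26 ] [ 120  102   45   49 1741] [[ 518.335 -365.23    24.   ]]
dark [377.647 187.979] [ 144  173   35   60 1306] [[ 485.018 -372.218   24.   ]]
hull [[361.0625, 271.8125], [375.1875, 280.0625], [362.8125, 300.5625], [347.3125, 290.8125]]
[[ 534.824 -339.202   24.   ]
 [ 545.436 -382.809   24.   ]
 [ 470.997 -402.916   24.   ]
 [ 460.434 -355.267   24.   ]]
label [[360.5625, 274.1875], [372.6875, 281.1875], [367.5625, 289.3125], [355.1875, 282.8125]]
[[ 527.939 -343.483   24.   ]
 [ 537.29  -380.625   24.   ]
 [ 506.918 -388.347   24.   ]
 [ 495.7   -352.362   24.   ]]
```

```bash
python3 -m handwheel '[[[0.4,-0.157,-0.211,0,0,0,0],[0.4,-0.157,-0.211,0,0,0,0],[0.4,-0.157,-0.211,0,0,0,0],[0.4,-0.157,-0.211,0,0,0,0],[0.4,-0.157,-0.211,0,0,0,0],[0.4,-0.157,-0.211,0,0,0,0],[0.4,-0.157,-0.211,0,0,0,0],[0.4,-0.157,-0.211,0,0,0,0],[0.4,-0.157,-0.211,0,0,0,0],[0.4,-0.157,-0.211,0,0,0,0],[0.4,-0.157,-0.211,0,0,0,0],[0.4,-0.157,-0.211,0,0,0,0],[0.4,-0.157,-0.211,0,0,0,0],[0.4,-0.157,-0.211,0,0,0,0],[0.4,-0.157,-0.211,0,0,0,0],[0.4,-0.157,-0.211,0,0,0,0],[0.4,-0.157,-0.211,0,0,0,0],[0.4,-0.157,-0.211,0,0,0,0],[0.4,-0.157,-0.211,0,0,0,0],[0.4,-0.157,-0.211,0,0,0,0]]]'
cat > go.py <<'E'
# usage: go.py x y z yawx [tiltdeg]: prints remaining shift in tool axes (units of 150mm) and turn (units of 180deg)
import sys; from h import *
a=[float(v) for v in sys.argv[1:]]; s=status.state(); Rt=R.from_rotvec(s["tool_rot"])
yx=np.radians(a[3]); x=np.array([np.cos(yx),np.sin(yx),0]); z=np.array([0,0,-1.]); tgt=R.from_matrix(np.c_[x,np.cross(z,x),z])
if len(a)>4: # tool: panel frame given printer yaw a[4]; a[3]= bar angle right(clockwise) of straight up
    pr=R.from_euler('z',a[4],degrees=True); n=pr.apply([np.sin(np.radians(26)),0,-np.cos(np.radians(26))]); up=pr.apply([np.cos(np.radians(26)),0,np.sin(np.radians(26))])
    X=R.from_rotvec(n*np.radians(a[3])).apply(up)*-1; tgt=R.from_matrix(np.c_[X,np.cross(n,X),n])
print("t",s["time"],"pos",s["tool_pos"],"f",s["ft_force"],"w",s["gripper_width"],s["gripper_force"],"q",s["qpos"])
print("shift/150",Rt.inv().apply(np.array(a[:3])-s["tool_pos"])/150,"turn/180",(Rt.inv()*tgt).as_rotvec()/np.pi)
E
python3 go.py 484.4 -372.7 300 194
```

```text
time: 2.4
tool_pos: [427.2, -227.9, 404.7]
tool_rot: [0.411, 3.114, -0.0]
ft_force: [0.6, 0.6, -0.0]
gripper_width: 0.598
gripper_force: 0.0
t 2.4 pos [ 427.248 -227.942  404.689] f [ 0.558  0.556 -0.03 ] w 0.5982709954460675 0.0 q [-0.659  0.193 -0.143  1.234  0.    -0.396]
shift/150 [-0.618 -0.833  0.698] turn/180 [-0.     0.    -0.161]
```

```bash
python3 -m handwheel '[[[0.4,-0.155,-0.208,0.1,0,0,0],[0.4,-0.155,-0.208,0.1,0,0,0],[0.4,-0.155,-0.208,0.1,0,0,0],[0.4,-0.155,-0.208,0.1,0,0,0],[0.4,0,0,0.1,0,0,-0.04],[0.4,0,0,0.1,0,0,-0.04],[0.4,0,0,0.1,0,0,-0.04],[0.4,0,0,0,0,0,-0.04],[0.4,0,0,0,0,0,0]]]' | head -1;python3 go.py 484.4 -372.7 206 194
python3 - <<'E'
from h import *
t=cam("top");s=cam("side")
im=np.hstack([cv2.resize(crop(t,330,140,75,75,5),(380,380)),cv2.resize(crop(s,310,235,80,80,5),(380,380))])
cv2.imwrite("pics/c2.png",im)
E
```

```text
time: 3.3
t 3.3 pos [ 484.485 -370.82   299.243] f [0.06  0.881 0.096] w 0.59948446644697 0.0 q [-0.787  0.455 -0.041  1.076  0.    -1.03 ]
shift/150 [ 0.003 -0.012  0.622] turn/180 [ 0. -0. -0.]
```

View pics/c2.png

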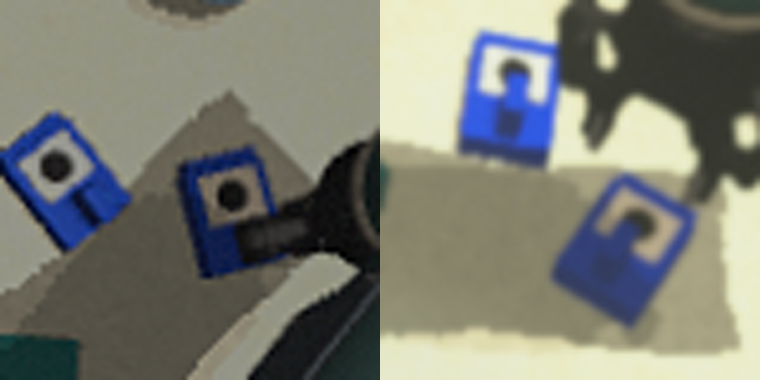

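The gripper stands above the target's rib, which appears at about (265,235) in the left crop, and the fingers straddle it plausibly. I'll descend and grip.

```bash
python3 -m handwheel '[[[0.4,0,-0.003,0.155,0,0,0],[0.4,0,-0.003,0.155,0,0,0],[0.4,0,-0.003,0.155,0,0,0],[0.4,0,-0.003,0.12,0,0,0],[0.4,0,0,0.037,0,0,0],[0.4,0,0,0,0,0,0],[1,0,0,0,0,0,0],[1,0,0,0,0,0,0],[1,0,0,0,0,0,0],[1,0,0,0,0,0,0],[1,0,0,0,0,0,0],[1,0,0,0,0,0,0]]]';python3 go.py 484.4 -372.7 206 194
```

```text
time: 4.6
tool_pos: [485.1, -372.7, 207.4]
tool_rot: [-0.377, 3.118, -0.002]
ft_force: [-1.1, 0.5, 7.4]
gripper_width: 0.152
gripper_force: 59.0
t 4.6 pos [ 485.135 -372.75   207.353] f [-1.144  0.521  7.393] w 0.15200916498308786 59.04269456863403 q [-0.788  0.528 -0.184  0.857 -0.    -1.029]
shift/150 [0.005 0.002 0.009] turn/180 [-0.     0.    -0.001]
```

```bash
python3 -m handwheel '[[[1,0,0,-0.05,0,0,0],[1,0,0,-0.155,0,0,0],[1,0,0,-0.155,0,0,0],[1,0,0,-0.155,0,0,0],[1,0,0,-0.12,0,0,0],[1,0,0,0,0,0,0.034],[1,0,0,0,0,0,0.034],[1,0,0,0,0,0,0.032],[1,0,0,0,0,0,0]]]'|tail -3;python3 go.py 517.6 -64.4 300 176
```

```text
ft_force: [-0.7, 0.3, -2.1]
gripper_width: 0.147
gripper_force: 58.8
t 5.5 pos [ 484.913 -372.514  302.03 ] f [-0.666  0.308 -2.054] w 0.147469905127347 58.76761794090271 q [-0.788  0.455 -0.032  1.083 -0.    -0.713]
shift/150 [-0.063  2.065  0.013] turn/180 [-0.     0.    -0.002]
```

```bash
python3 -m handwheel '[[[1,-0.008,0.258,0,0,0,0],[1,-0.008,0.258,0,0,0,0],[1,-0.008,0.258,0,0,0,0],[1,-0.008,0.258,0,0,0,0],[1,-0.008,0.258,0,0,0,0],[1,-0.008,0.258,0,0,0,0],[1,-0.008,0.258,0,0,0,0],[1,-0.007,0.259,0,0,0,0],[1,0,0,0.15,0,0,0],[1,0,0,0.15,0,0,0],[1,0,0,0,0,0,0],[1,0,0,0,0,0,0]]]'|tail -3;python3 go.py 517.6 -64.4 218 176
python3 - <<'E'
from h import *
t=cam("top");s=cam("side")
a=proj(t,[[542.5,-66.2,40]])[0];b=proj(s,[[542.5,-66.2,40]])[0];print(a,b)
f=lambda c,p:cv2.resize(crop(c,int(p[0])-45,int(p[1])-45,90,90,4),(400,400))
cv2.imwrite("pics/c3.png",np.hstack([f(t,a),f(s,b)]))
E
```

```text
ft_force: [-0.1, -0.1, -1.5]
gripper_width: 0.15
gripper_force: 59.1
t 6.7 pos [517.096 -64.463 257.188] f [-0.068 -0.072 -1.533] w 0.1495825991907285 59.11996901035309 q [-0.28   0.348 -0.346  0.877  0.    -0.209]
shift/150 [-0.003  0.001  0.261] turn/180 [ 0.    -0.    -0.001]
[288.18  171.476] [297.169 208.251]
```

View pics/c3.png

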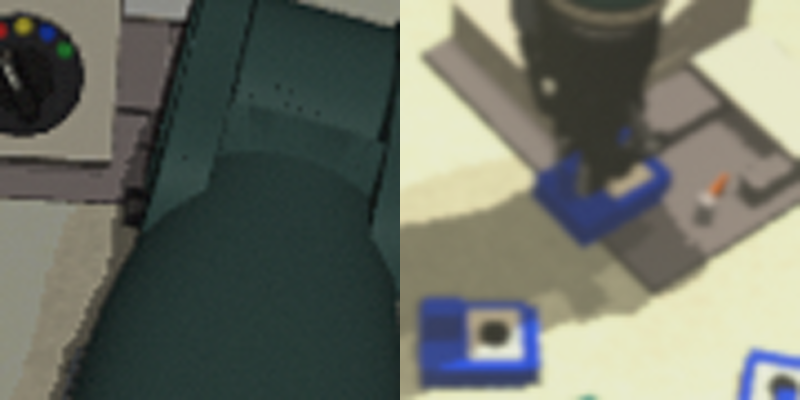

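The side view shows the cassette held level above the front of the base plate, with its nose toward the bay. The arm blocks the top view there. I check its x offset in the grip against the side-view corners.

Run:
```python
from h import *
s=cam("side")
O=np.array([542,-66.2,49.8]); Rp=R.from_euler('z',-3.95,degrees=True)
L=np.array([[40,-25,24],[32,-28,24],[-40,-28,24],[-40,-28,0],[-40,28,24],[32,-28,0]])
p=proj(s,O+Rp.apply(L)); print("pred",(p))
x,y=270,185; g=cv2.resize(s["px"][y:y+45,x:x+50],None,fx=8,fy=8,interpolation=cv2.INTER_CUBIC)
h=cv2.cvtColor(g,cv2.COLOR_RGB2HSV); m=((h[...,0]>105)&(h[...,0]<130)&(h[...,1]>110)).astype(np.uint8)
n,l,st,ce=cv2.connectedComponentsWithStats(m); cn=np.vstack([c for c in cv2.findContours(m,0,2)[0] if cv2.contourArea(c)>200]); hu=cv2.approxPolyDP(cv2.convexHull(cn),8,True).reshape(-1,2)
print("seen",(hu+.5)/8-.5+[x,y])
for P in p: cv2.circle(g,tuple(int(v) for v in (P-[x,y]+.5)*8-.5),3,(255,255,0),-1)
cv2.imwrite("pics/c4.png",cv2.cvtColor(g,cv2.COLOR_RGB2BGR))
```

```text
pred [[313.507 200.653]
 [312.145 202.48 ]
 [293.62  213.501]
 [292.966 218.416]
 [281.834 201.463]
 [311.274 207.436]]
seen [[311.812 201.938]
 [308.562 207.688]
 [293.562 216.438]
 [283.188 205.812]
 [283.438 202.312]
 [290.812 197.688]
 [308.688 198.438]]
```

View pics/c4.png

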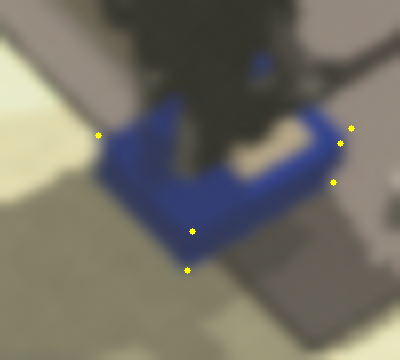

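The predicted corners match the seen ones within about 1 px (3 mm). I'll lower and start sliding in.

```bash
python3 -m handwheel '[[[1,-0.003,0,0.15,0,0,-0.001],[1,0,0,0.1,0,0,0],[1,0,0,0.018,0,0,0],[1,0,0,0,0,0,0],[1,-0.08,0,0,0,0,0],[1,-0.1,0,0,0,0,0],[1,-0.1,0,0,0,0,0],[1,-0.08,0,0,0,0,0],[1,0,0,0,0,0,0],[1,0,0,0,0,0,0]]]'|tail -3;python3 go.py 657.3 -74.1 216.5 176.05
```

```text
ft_force: [2.0, 6.3, -2.7]
gripper_width: 0.156
gripper_force: 59.3
t 7.85 pos [572.126 -67.815 217.536] f [ 1.992  6.26  -2.726] w 0.15585923955071398 59.333322644233704 q [-0.26   0.466 -0.268  0.835  0.002 -0.191]
shift/150 [-0.569 -0.003  0.008] turn/180 [ 0.001  0.001 -0.   ]
```

```bash
python3 -m handwheel '[[[1,-0.07,0,0,0,0,0],[1,-0.08,0,0,0,0,0],[1,-0.08,0,0,0,0,0],[1,-0.08,0,0,0,0,0],[1,0,0,0,0,0,0]]]'|tail -3;python3 go.py 657.3 -74.1 216.5 176.05
```

```text
ft_force: [3.3, 4.2, -2.4]
gripper_width: 0.151
gripper_force: 59.3
t 8.35 pos [619.043 -71.331 217.407] f [ 3.275  4.223 -2.393] w 0.150933727948136 59.289602637290955 q [-0.246  0.535 -0.138  0.895  0.001 -0.176]
shift/150 [-0.256 -0.001  0.007] turn/180 [ 0.     0.001 -0.   ]
```

```bash
python3 -m handwheel '[[[1,-0.08,0,0,0,0,0],[1,-0.08,0,0,0,0,0],[1,-0.06,0,0.003,0,0,0],[1,-0.016,0,0.003,0,0,0],[1,0,0,0,0,0,0],[1,0,0,0,0,0,0]]]'|tail -3;python3 go.py 657.3 -74.1 216.5 176.05
python3 -m handwheel '[[[1,-0.013,0,0,0,0,0],[1,0,0,0,0,0,0]]]'|tail -3;python3 go.py 657.3 -74.1 216.5 176.05
```

```text
ft_force: [3.3, 5.5, -2.5]
gripper_width: 0.153
gripper_force: 59.1
t 8.95 pos [653.149 -73.819 215.897] f [ 3.256  5.46  -2.453] w 0.15300390861553212 59.144943952560425 q [-0.236  0.589 -0.039  0.942  0.001 -0.167]
shift/150 [-0.028  0.    -0.004] turn/180 [ 0.  0. -0.]
ft_force: [-2.1, 4.7, 1.0]
gripper_width: 0.15
gripper_force: 59.6
t 9.15 pos [654.768 -74.025 215.643] f [-2.133  4.737  0.955] w 0.15021937730953083 59.57142949104309 q [-0.236  0.592 -0.033  0.946 -0.    -0.166]
shift/150 [-0.017  0.001 -0.006] turn/180 [ 0. -0. -0.]
```

```bash
for i in 1; do python3 -m handwheel '[[[1,-0.013,0,0,0,0,0],[1,0,0,0,0,0,0]]]'|tail -3|head -1; python3 -m handwheel '[[[1,-0.013,0,0,0,0,0],[1,0,0,0,0,0,0]]]'|tail -3|head -1; done;python3 go.py 657.3 -74.1 216.5 176.05
```

```text
ft_force: [-2.8, 5.1, -0.2]
ft_force: [-0.5, -0.6, -2.6]
t 9.55 pos [659.132 -74.707 215.69 ] f [-0.452 -0.639 -2.568] w 0.14860436680060946 59.301499128341675 q [-0.235  0.598 -0.02   0.952 -0.001 -0.165]
shift/150 [ 0.012  0.003 -0.005] turn/180 [-0.  0. -0.]
```

The sideways force from the catch dropped from 5 N to 0, so it has clicked behind. I nudge 1 mm more, release, lift and look.

```bash
python3 -m handwheel '[[[1,-0.008,0,0.003,0,0,0],[1,0,0,0,0,0,0],[0.5,0,0,0,0,0,0],[0.5,0,0,0,0,0,0],[0.5,0,0,0,0,0,0],[0.5,0,0,0,0,0,0],[0.5,0,0,-0.1,0,0,0],[0.5,0,0,-0.25,0,0,0],[0.5,0,0,-0.3,0,0,0],[0.5,0,0,-0.25,0,0,0],[0.5,0.1,0.3,0,0,0,0],[0.5,0.3,0.3,0,0,0,0],[0.5,0.3,0.3,0,0,0,0],[0.5,0.3,0.3,0,0,0,0],[0.5,0.3,0.3,0,0,0,0],[0.5,0,0,0,0,0,0]]]';python3 - <<'E'
from h import *
t=cam("top");s=cam("side")
im=np.hstack([crop(t,222,95,90,85,5)[:,:400] if 0 else cv2.resize(crop(t,222,95,90,85,5),(400,378)),cv2.resize(crop(s,275,140,90,85,5),(400,378))])
cv2.imwrite("pics/c5.png",im)
E
```

```text
time: 11.15
tool_pos: [513.6, 125.8, 350.7]
tool_rot: [-0.104, -3.139, -0.001]
ft_force: [-0.2, -0.1, 0.3]
gripper_width: 0.502
gripper_force: 0.0
```

View pics/c5.png

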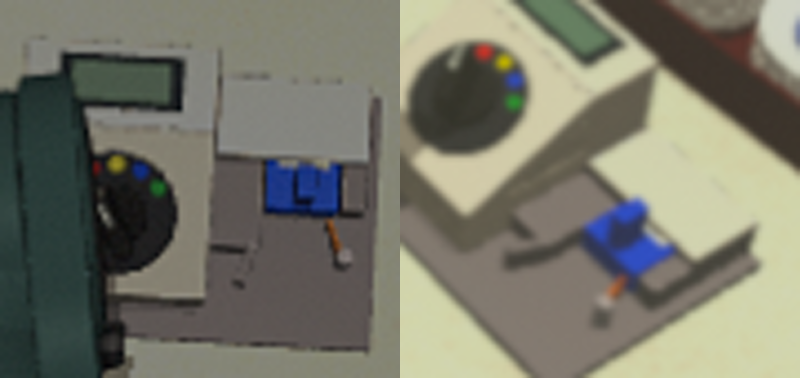

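The blue cassette sits under the hood with its rib in front of the edge, at about (307,183) in the left crop. The orange catch, (329,222) to (343,255), has the same slant as before, so it has sprung in. Next I measure the rear edge and the pointer angle.

```bash
cat > k.py <<'E'
from h import *
t=cam("top");s=cam("side")
O=np.array([658.1,11.1,0]); pr=R.from_euler('z',-3.95,degrees=True); a=np.radians(26)
C=O+pr.apply([-30,55,80]); F=pr.as_matrix()@np.array([[np.cos(a),0,-np.sin(a)],[0,1,0],[np.sin(a),0,np.cos(a)]])
print("panel",C,"grip",C+34*F[:,2])
def pan(c,p,h):
    o,d=ray(c,p); n=F[:,2]; return ((o+d*((C+h*n-o)@n/(d@n))[:,None])-C)@F
def pointer(c,thr=110):
    b=proj(c,[C+43*F[:,2]])[0]; k=6; x,y=(b-14).astype(int)
    g=cv2.resize(c["px"][y:y+29,x:x+29],None,fx=k,fy=k,interpolation=cv2.INTER_CUBIC); h=cv2.cvtColor(g,cv2.COLOR_RGB2HSV)
    v,u=np.mgrid[:g.shape[0],:g.shape[1]]; q=(np.c_[u.ravel(),v.ravel()]+.5)/k-.5+[x,y]
    P=pan(c,q,43); r=np.hypot(P[:,0],P[:,1]); G=g.max(2).ravel().astype(float)
    m=(r<24)&(G>thr)&(h[...,1].ravel()<90)
    if m.sum()<10: print("few",m.sum(),G[r<20].max()); return
    Q=P[m,:2]; l=cv2.fitLine(Q.astype(np.float32),cv2.DIST_L2,0,.01,.01).ravel(); d=l[:2]*np.sign(l[0])
    print("n",m.sum(),"mean",Q.mean(0),"dir deg right of up",-np.degrees(np.arctan2(d[1],d[0])),"mean dir",-np.degrees(np.arctan2(*Q.mean(0)[::-1])))
if __name__=="__main__":
    pointer(t,95);pointer(s,120)
    t["px"]=cv2.cvtColor(cv2.imread("pics/top0.png"),cv2.COLOR_BGR2RGB); pointer(t,90); pointer(t,110)
    B=O+pr.apply([30,-85,8]); t2=cam("top")
    q=plane(t2,[(222+270/400*90,95+212/378*85),(222+338/400*90,95+214/378*85)],32); print("rear edge in bay frame",pr.inv().apply(q-B))
E
python3 k.py
```

```text
panel [631.96   68.036  80.   ] grip [617.091  69.063 110.559]
few 0 74.0
n 1022 mean [ 5.948 14.808] dir deg right of up 24.25586 mean dir -68.11639655591105
n 77 mean [12.472  6.39 ] dir deg right of up -27.521315 mean dir -27.129135816782576
few 5 112.0
rear edge in bay frame [[-42.289  22.126  24.   ]
 [-40.746 -29.522  24.   ]]
```

The pointer stands at red (-27.5° against a nominal -28°). The cassette's rear edge is about 41 mm before bay_home against the 40 it should be, so it's home. Next I go to the pre-grasp pose above the knob.

```bash
python3 go.py 514.3 76.2 321.8 -28 -3.95
```

```text
t 11.4 pos [517.925 121.81  349.984] f [ 1.419 -0.315 -0.83 ] w 0.4983364272263794 0.0 q [ 0.078  0.298 -0.15   1.123 -0.     0.149]
shift/150 [ 0.003 -0.305  0.188] turn/180 [ 0.035 -0.142 -0.154]
```

```bash
python3 -m handwheel '[[[0.5,0,-0.15,0.09,0,0,0],[0.5,0.003,-0.155,0.098,0,0,0],[0.5,0,0,0,0.007,-0.0284,-0.0308],[0.5,0,0,0,0.007,-0.0284,-0.0308],[0.5,0,0,0,0.007,-0.0284,-0.0308],[0.5,0,0,0,0.007,-0.0284,-0.0308],[0.5,0,0,0,0.007,-0.0284,-0.0308],[0.5,0,0,0,0,0,0],[0.5,0,0,0,0,0,0]]]'|head -1; python3 go.py 549.3 73.7 249.9 -28 -3.95
python3 - <<'E'
from h import *
t=cam("top");s=cam("side")
im=np.hstack([cv2.resize(crop(t,210,95,90,85,5),(400,378)),cv2.resize(crop(s,250,120,90,85,5),(400,378))])
cv2.imwrite("pics/c6.png",im)
E
```

```text
time: 12.3
t 12.3 pos [513.657  76.228 321.751] f [-0.556  0.042  1.027] w 0.49785781897591097 0.0 q [-0.004  0.14  -0.522  0.457 -0.028 -0.428]
shift/150 [-0.004 -0.003  0.535] turn/180 [ 0.    -0.    -0.001]
```

View pics/c6.png

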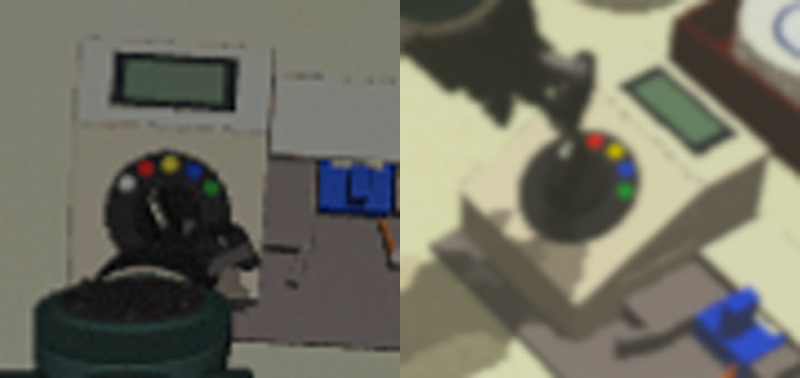

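The gripper is on the knob's axis and tilted with the panel. The pointer is still at red, at about (152,200) in the left crop. I descend and grip.

```bash
python3 -m handwheel '[[[0.5,0,-0.001,0.15,0,0,0],[0.5,-0.002,-0.001,0.15,0,0,0],[0.5,-0.002,0,0.13,0,0,0],[0.5,0,0,0.07,0,0,0],[0.5,0,0,0.03,0,0,0],[0.5,0,0,0,0,0,0],[1,0,0,0,0,0,0],[1,0,0,0,0,0,0],[1,0,0,0,0,0,0],[1,0,0,0,0,0,0],[1,0,0,0,0,0,0]]]'; python3 go.py 549.3 73.7 249.9 28 -3.95
```

```text
time: 13.5
tool_pos: [549.0, 74.4, 251.8]
tool_rot: [-0.565, 2.638, -0.172]
ft_force: [-3.2, -2.3, 5.4]
gripper_width: 0.151
gripper_force: 58.5
t 13.5 pos [548.959  74.429 251.786] f [-3.197 -2.338  5.394] w 0.15089052260264116 58.47098708152771 q [-0.007  0.269 -0.575  0.271 -0.027 -0.435]
shift/150 [ 0.005 -0.003  0.012] turn/180 [0.    0.001 0.312]
```

```bash
python3 -m handwheel '[[[1,0,0,0,0,0,0.039],[1,0,0,0,0,0,0.039],[1,0,0,0,0,0,0.039],[1,0,0,0,0,0,0.039],[1,0,0,0,0,0,0.039],[1,0,0,0,0,0,0.039],[1,0,0,0,0,0,0.039],[1,0,0,0,0,0,0.039],[1,0,0,0,0,0,0],[1,0,0,0,0,0,0],[1,0,0,0,0,0,0]]]'; python3 go.py 549.3 73.7 249.9 28 -3.95; python3 -c "
from h import *
s=status.state();print(s['wrist_torque'])"
```

```text
time: 14.6
tool_pos: [549.0, 73.5, 251.8]
tool_rot: [0.744, 2.587, 0.127]
ft_force: [-3.2, -13.4, 5.5]
gripper_width: 0.152
gripper_force: 59.0
t 14.6 pos [548.962  73.475 251.812] f [ -3.187 -13.417   5.451] w 0.15203687159617488 58.96801292896271 q [-0.008  0.269 -0.576  0.271 -0.03   0.545]
shift/150 [ 0.004 -0.     0.012] turn/180 [-0.     0.001 -0.001]
[-2.498  0.523 -1.272]
```

```bash
python3 -m handwheel '[[[0.5,0,0,0,0,0,0],[0.5,0,0,0,0,0,0],[0.5,0,0,0,0,0,0],[0.5,0,0,0,0,0,0],[0.5,0,0,-0.1,0,0,0],[0.5,0,0,-0.25,0,0,0],[0.5,0,0,-0.3,0,0,0],[0.5,0,0,-0.3,0,0,0],[0.5,0,0,-0.3,0,0,0],[0.5,0,0,-0.3,0,0,0],[0.5,0,0,-0.2,0,0,0],[0.5,0,0,0,0,0,0],[0.5,0,0,0,0,0,0]]]'
python3 - <<'E'
from k import *
pointer(t,85);pointer(s,110)
im=np.hstack([cv2.resize(crop(t,222,95,90,85,5),(400,378)),cv2.resize(crop(s,270,130,90,85,5),(400,378))])
cv2.imwrite("pics/c7.png",im)
E
```

```text
time: 15.9
tool_pos: [433.7, 82.2, 486.7]
tool_rot: [0.741, 2.589, 0.133]
ft_force: [-0.2, -0.8, -0.2]
gripper_width: 0.498
gripper_force: 0.0
panel [631.96   68.036  80.   ] grip [617.091  69.063 110.559]
n 180 mean [11.739 -5.475] dir deg right of up 28.700184 mean dir 25.00625881778214
n 1515 mean [8.676 9.715] dir deg right of up 49.22317 mean dir -48.23542606127038
```

View pics/c7.png

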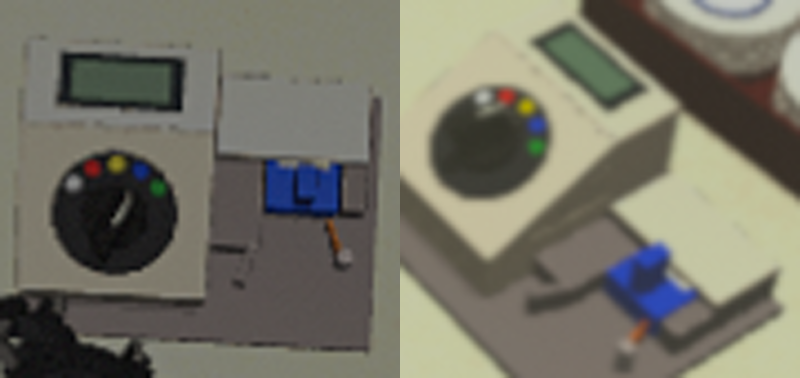

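The pointer at about (121,207) stands at the blue mark: 28.7° right of up against 28° nominal. The cassette is home with the catch behind it at (329,222), and the gripper is clear. I'm handing in.

```bash
python3 -c "
from bench import ticket
print(ticket.close_job())"
```

```text
the job is handed in; nothing more can be done
None
```

The job is handed in at about 16 s of the 58 s, with no verdict returned: the last pictures show the blue cassette home in its bay with the catch sprung in behind it, the selector pointer at blue, and the gripper clear, and nothing else was touched.

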